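# Feel out the binding lid and mark its slide dryer

## Robot

A 6-joint arm with a two-finger parallel gripper is mounted at the origin on the work surface. World frame = base frame: x ahead of the robot, y to its left, z up, the work surface at z = 0. Lengths are in m, angles in degrees, forces in N, time in s.
With the tool pointing down it reaches from about 0.35 to 0.875 m from the base axis. Payload 4.2 kg.
Tool frame: the origin (TCP) lies midway between the tips of the shut fingers; the grasp point (between the pads) lies 19 mm behind it; z points along the fingers, y is the line along which they close (so a half turn about z gives the same grasp; the last joint's range is limited). The gripper opens to 87 mm and grips with 3 to 60 N. Pads are 19 mm wide; open, the fingers measure 117 mm over their backs; the gripper's body (75 mm by 190 mm) begins 51 mm behind the grasp point.
Start: joints at [14.817, 22.042, 0.453, 0, -68.411, -14.817], TCP at [0.625, 0, 0.223] pointing down, gripper open.
Joint ranges: [-179.83, 179.83], [-69.29, 118.12], [-61.27, 80.66], [-181.25, 117.63], [-171.15, -9.14], [-177.46, 177.46]. Speed limits (degrees/s): [159.86, 159.86, 180, 180, 180, 180].

## Interface

Orientations are given as a 3x3 rotation matrix whose columns are the frame's x, y, z axes.
In Python, from station import r, cams gives the robot as it stands.
- The arm moves only by the tool play_rows, never from a script. Its argument "commands" is text: rows parted by semicolons, each of 6 numbers parted by spaces: the shift along the world's x, y, z normalised to -1 to 1, where 1 is 30 mm, then the turn, a rotation vector about the world's x, y, z normalised to -1 to 1, where 1 is 0.15 rad. A call has 1 to 20 rows; each row shifts and turns the commanded pose from where the row before left it; what a row does not reach is not made up. A row lasts 1/10 s, in which the tool goes at most 50 mm and 8.59 degrees, less where a joint would pass 70% of its speed; a pose out of reach is approached as far as the arm can. A call with a number of a shift or a turn outside -1 to 1 is refused whole. A call with a gripper value outside its range is refused whole. "grip" is the finger opening in mm, from 0 to 87, set as the call begins (left out, the last holds). The fingers move at their own pace and stop on an object; the grip force is fixed at half the most. Time passes only in rows, so rows that do not move let the fingers close. It gives the time, the measured TCP pose, the force, the opening and the grip force at its end, in the units of the state.
- r.sense(): the state, without advancing time (a new reading comes with each control period).
- cams.capture(name): name is "scene" or "side" or "wrist"; returns (picture, depth): 384x512x3 uint8, blue, green, red; 384x512 float32, m along the optical axis (not along the pixel's ray), 0 where there is no reading.
- cams.camera_info(name): a dict with "mtx" (3x3 intrinsics, pixels), "R" (3x3) and "t" (3): a world point X has camera coordinates R X + t. Camera axes: x right, y down, z forward; pixel columns grow to the right and rows downward; lengths in m; the calibration is good to about 2 mm. The wrist camera is an equidistant fisheye: a pixel r from the principal point sees the ray r / f radians off the axis. A picture is of the moment at which its call begins: read the wrist's pose just before it. camera_info takes no time and is no camera call; for the wrist camera it gives the pose at the moment of the call.
- r.finish_job(): hands the job in; it is judged then, once.
The state is a dict: "time_s": time; "joints": joint angles; "joint_velocities": joint speeds; "effort": joint torques, N m; "tcp_pos": TCP position; "ee_rot": TCP orientation; "wrist_force": force on the tool from outside, world axes, zero at the start; "moment": the same for the moment, N m; "gripper_width": opening from 0.0 (shut) to 1.0 (fully open); "gripper_force": force on a finger pad.
Only numpy, scipy, OpenCV 4.12 (cv2) and the standard library are available. Lean on these libraries where they do the work, as an engineer would, in place of code of your own. Each camera call takes 0.05 s, during which the arm holds its last target. There are 200 camera calls.

## Task

One of the three slide dryers has a lid that binds. Swing each raised lid gently down towards shut, feeling for it: shut the two that move freely fully, and let the binding one rest where it binds, short of shut, without forcing it. Then stand the out-of-service marker upright on the front ledge of that dryer, setting it down gently, and leave everything else on the bench alone.

Things in the scene. Friction and masses are not known exactly. Their poses are not given: they have to be found in the camera images.
- unit_1: One of three look-alike cream slide dryers fixed to the bench, 220 mm deep, 120 wide; any of them may bind. Origin: on the bench under its middle; x points from front to rear, z up. Front ledge 15 mm high (x -110 to -50 mm), tray block 58 mm high (to x 30), closed hinge housing 63 mm high (to x 106). More than 18 N on the dryer or its lid strains the hinge.
- lid_1 (a joint): Angle of unit_1's lid, rad: 0 level (shut; a soft seal gives to -0.05 at most), grows as the front rises; starts at 0.75 to 1.0; stays where left. Pushed square to its top 90 mm from the axis, a free lid takes 0.5 to 3 N all the way (hinges differ a little). The binding lid swings likewise, then meets a firm stop 0.2 to 0.45 rad short of shut and rests there.
- edge_1 (a point): Middle of the front edge, top face, of unit_1's aluminium lid (110 mm from hinge axis to front edge, 112 wide, 6 thick; its top face is 6 mm above the axis when shut). Moves with the lid; x towards the hinge, z out of the top face.
- hinge_1 (a point): Middle of the hinge axis of unit_1, 70 mm above the bench, 65 mm behind the unit's origin; the axis runs along the unit's y.
- ledge_1 (a point): Middle of the top of the front ledge of unit_1, 15 mm above the bench; ledge 60 mm (x) by 120 mm (y).
- unit_2: One of three look-alike cream slide dryers fixed to the bench, 220 mm deep, 120 wide; any of them may bind. Origin: on the bench under its middle; x points from front to rear, z up. Front ledge 15 mm high (x -110 to -50 mm), tray block 58 mm high (to x 30), closed hinge housing 63 mm high (to x 106). More than 18 N on the dryer or its lid strains the hinge.
- lid_2 (a joint): Angle of unit_2's lid, rad: 0 level (shut; a soft seal gives to -0.05 at most), grows as the front rises; starts at 0.75 to 1.0; stays where left. Pushed square to its top 90 mm from the axis, a free lid takes 0.5 to 3 N all the way (hinges differ a little). The binding lid swings likewise, then meets a firm stop 0.2 to 0.45 rad short of shut and rests there.
- edge_2 (a point): Middle of the front edge, top face, of unit_2's aluminium lid (110 mm from hinge axis to front edge, 112 wide, 6 thick; its top face is 6 mm above the axis when shut). Moves with the lid; x towards the hinge, z out of the top face.
- hinge_2 (a point): Middle of the hinge axis of unit_2, 70 mm above the bench, 65 mm behind the unit's origin; the axis runs along the unit's y.
- ledge_2 (a point): Middle of the top of the front ledge of unit_2, 15 mm above the bench; ledge 60 mm (x) by 120 mm (y).
- unit_3: One of three look-alike cream slide dryers fixed to the bench, 220 mm deep, 120 wide; any of them may bind. Origin: on the bench under its middle; x points from front to rear, z up. Front ledge 15 mm high (x -110 to -50 mm), tray block 58 mm high (to x 30), closed hinge housing 63 mm high (to x 106). More than 18 N on the dryer or its lid strains the hinge.
- lid_3 (a joint): Angle of unit_3's lid, rad: 0 level (shut; a soft seal gives to -0.05 at most), grows as the front rises; starts at 0.75 to 1.0; stays where left. Pushed square to its top 90 mm from the axis, a free lid takes 0.5 to 3 N all the way (hinges differ a little). The binding lid swings likewise, then meets a firm stop 0.2 to 0.45 rad short of shut and rests there.
- edge_3 (a point): Middle of the front edge, top face, of unit_3's aluminium lid (110 mm from hinge axis to front edge, 112 wide, 6 thick; its top face is 6 mm above the axis when shut). Moves with the lid; x towards the hinge, z out of the top face.
- hinge_3 (a point): Middle of the hinge axis of unit_3, 70 mm above the bench, 65 mm behind the unit's origin; the axis runs along the unit's y.
- ledge_3 (a point): Middle of the top of the front ledge of unit_3, 15 mm above the bench; ledge 60 mm (x) by 120 mm (y).
- marker: Out-of-service marker: upright aluminium post 24 x 24 mm, 72 mm tall overall, on a steel foot 32 x 32 x 8 mm, 0.16 kg. Origin: middle of the underside; z up; sides along its x and y. Grip the post near its top.
- bottle_a: Bystander: amber reagent bottle, 36 mm across, 85 mm tall. Origin: middle of the underside.
- bottle_b: Bystander: white plastic reagent bottle, 40 mm across, 100 mm tall. Origin: middle of the underside.
- cover_box: Bystander: clear cover-glass box, 55 x 40 x 22 mm. Origin: middle of the underside.
- beaker: Bystander: small glass beaker, 60 mm across, 70 mm tall. Origin: middle of the underside.
- slide_tray: Bystander: wooden slide tray, 85 x 160 x 22 mm. Origin: middle of the underside.
- dish: Bystander: white ceramic dish, 84 mm across, 18 mm tall. Origin: middle of the underside.
- slide_box: Bystander: slide storage box, 85 x 95 x 36 mm. Origin: middle of the underside.
Mind the look-alikes: they are no part of the job. What is shaped like the marker but pink, red or yellow is not meant.

How it is judged:
By the outcome, as a careful person would: the job done as asked, in the order asked, and still so for the second after the job is handed in, with the robot touching nothing.
It also fails if it takes over 72 s, if anything falls off the work surface, if the arm or the gripper's body presses on something with over 40 N, if the wrist force passes 120 N, or if a joint passes its speed limit or range.

## Working session

There is one attempt and no reset: what is moved stays moved. The work goes in short steps, Python scripts to look and compute and a tool call to move; the robot and the scene stay as the last step left them, time stands still between calls to the robot, and variables do not carry over. Pictures are saved under pics/ and viewed, at most 10 in all, crops included, and the job is handed in when it is done.

Besides the shell and the picture viewer there is one more tool, called after "Request:" as name(argument=value, ...) on one line, values as JSON. play_rows: Moves the arm, as the interface text tells. Scaled input: -1 to 1 covers 30 mm each way for a shift and 0.15 rad each way for a turn. Its arguments: {"type":"object","properties":{"commands":{"type":"string"},"grip":{"type":"number"}},"required":["commands"]}

```bash
ls; mkdir -p pics
python3 - <<'E'
from station import r,cams
import cv2,numpy as np
ims=[]
for n in("scene","side"):
    im,d=cams.capture(n); np.savez(f"pics/{n}0.npz",im=im,d=d); cv2.imwrite(f"pics/{n}0.png",im)
    i=cams.camera_info(n); print(n,i["mtx"].tolist(),i["R"].round(4).tolist(),i["t"], (d==0).mean())
s=r.sense();print(s["time_s"],s["tcp_pos"],s["wrist_force"])
E
```

```text
pics
scene [[362.0492175411355, 0.0, 257.41863711529084], [0.0, 362.0492175411355, 186.13500905076165], [0.0, 0.0, 1.0]] [[0.3933, 0.9193, -0.0149], [0.6937, -0.3073, -0.6514], [-0.6034, 0.2458, -0.7586]] [-0.29858871 -0.34517745  1.37955711] 0.004058837890625
side [[442.16835676271387, 0.0, 254.94319866085513], [0.0, 442.16835676271387, 188.41536617710713], [0.0, 0.0, 1.0]] [[0.9982, -0.0589, -0.0113], [-0.0503, -0.7181, -0.6942], [0.0328, 0.6935, -0.7197]] [-0.5907874   0.12065923  1.40726222] 0.0042877197265625
0.1 [6.24449032e-01 3.63989395e-06 2.21575573e-01] [-0.41345162  0.15085524  0.14709949]
```

View pics/scene0.png

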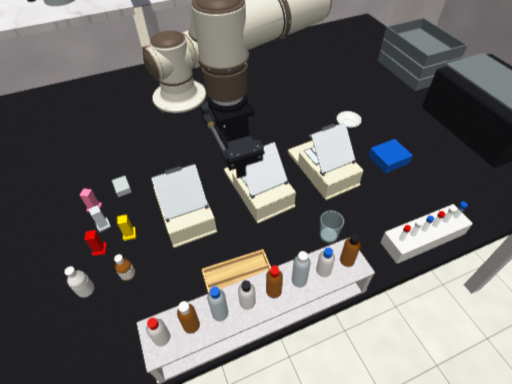

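View pics/side0.png

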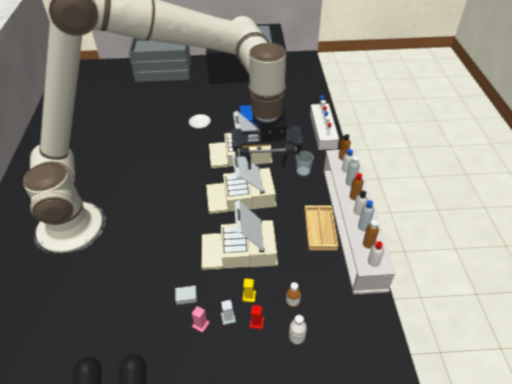

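The two views show three dryers, at scene (185,203), (260,180) and (327,160). Their ledges face the robot (−x) and their hinges are away from it. Candidates for the marker are silver (98,218), pink (90,199), red (95,242) and yellow (126,227). Grey (121,186) is the cover box. I choose the silver one.

```bash
cat > h.py <<'E'
import numpy as np,cv2
from station import r,cams
def cloud(n,d):
    i=cams.camera_info(n);K=np.array(i["mtx"]);R=np.array(i["R"]);t=np.array(i["t"])
    v,u=np.mgrid[:d.shape[0],:d.shape[1]]
    p=np.stack([(u-K[0,2])/K[0,0]*d,(v-K[1,2])/K[1,1]*d,d],-1)
    return (p-t)@R
E
python3 - <<'E'
from h import *
print(r.sense()["ee_rot"])
for n in("scene","side"):
    f=np.load(f"pics/{n}0.npz");im,d=f["im"],f["d"];P=cloud(n,d)
    hsv=cv2.cvtColor(im,cv2.COLOR_BGR2HSV)
    print(n,"bench z",np.median(P[...,2][(im.max(-1)<25)&(d>0)]))
    cream=((hsv[...,0]>15)&(hsv[...,0]<35)&(hsv[...,1]>25)&(hsv[...,1]<110)&(hsv[...,2]>120)&(P[...,2]>.005)&(P[...,2]<.075)&(P[...,0]>.3)).astype('uint8')
    c,l,s,_=cv2.connectedComponentsWithStats(cream)
    for k in range(1,c):
        if s[k,4]<150: continue
        p=P[l==k]
        for lo,hi,nm in((.01,.02,"ledge"),(.054,.060,"tray"),(.0605,.067,"hous")):
            q=p[(p[:,2]>lo)&(p[:,2]<hi)]
            if len(q)<25: continue
            (a,b),(w,h),an=cv2.minAreaRect(q[:,:2].astype('float32'))
            print(s[k],nm,len(q),"c",round(a,3),round(b,3),"wh",round(w,3),round(h,3),"an",round(an,1))
# marker
f=np.load("pics/scene0.npz");im,d=f["im"],f["d"];P=cloud("scene",d)
sub=np.zeros(d.shape,bool);sub[203:235,85:112]=1
g=(P[...,2]>.004)&sub&(np.ptp(im.astype(int),axis=-1)<40)
for lo,hi in((.003,.02),(.02,.06),(.062,.085)):
    q=P[g&(P[...,2]>lo)&(P[...,2]<hi)];print("marker",lo,len(q),q.mean(0),cv2.minAreaRect(q[:,:2].astype('float32')))
ims=[cv2.resize(np.load("pics/scene0.npz")["im"][170:260,60:150],None,fx=4,fy=4,interpolation=2),cv2.resize(np.load("pics/side0.npz")["im"][270:360,170:260],None,fx=4,fy=4,interpolation=2)]
cv2.imwrite("pics/mk.png",np.hstack(ims))
E
```

```text
[[-1.58998490e-04 -9.99998010e-01 -1.98857849e-03]
 [-9.99999979e-01  1.59251148e-04 -1.26897081e-04]
 [ 1.27213511e-04  1.98855827e-03 -9.99998015e-01]]
scene bench z 0.09040422825766731
[ 288  141   75   57 1575] ledge 308 c 0.552 0.3 wh 0.219 0.117 an 5.6
[ 288  141   75   57 1575] tray 225 c 0.581 0.306 wh 0.158 0.121 an 3.8
[ 288  141   75   57 1575] hous 376 c 0.625 0.308 wh 0.073 0.119 an 0.5
[ 224  168   72   53 1408] ledge 183 c 0.547 0.091 wh 0.217 0.121 an 4.9
[ 224  168   72   53 1408] tray 210 c 0.577 0.094 wh 0.157 0.121 an 4.6
[ 224  168   72   53 1408] hous 416 c 0.617 0.097 wh 0.074 0.12 an 3.3
[ 155  191   61   56 1174] ledge 106 c 0.571 -0.172 wh 0.225 0.099 an 32.1
[ 155  191   61   56 1174] tray 160 c 0.566 -0.13 wh 0.151 0.12 an 0.3
[ 155  191   61   56 1174] hous 401 c 0.604 -0.13 wh 0.074 0.119 an 0.6
side bench z nan
[209 133  25  34 515] ledge 359 c 0.477 0.3 wh 0.076 0.131 an 8.7
[209 133  25  34 515] tray 47 c 0.513 0.302 wh 0.023 0.121 an 2.7
[251 153  21  11 189] ledge 35 c 0.628 0.249 wh 0.07 0.01 an 6.2
[ 206  168   69   45 1490] ledge 556 c 0.545 0.089 wh 0.216 0.124 an 4.9
[ 206  168   69   45 1490] tray 196 c 0.575 0.092 wh 0.156 0.123 an 4.3
[ 206  168   69   45 1490] hous 316 c 0.577 0.09 wh 0.156 0.122 an 7.1
[ 201  221   76   48 1975] ledge 731 c 0.533 -0.133 wh 0.122 0.218 an 89.6
[ 201  221   76   48 1975] tray 236 c 0.562 -0.133 wh 0.155 0.125 an 0.7
[ 201  221   76   48 1975] hous 475 c 0.562 -0.134 wh 0.156 0.121 an 1.7
marker 0.003 74 [ 0.50398205 -0.34670573  0.00971378] ((0.4735743999481201, -0.35316893458366394), (0.08584002405405045, 0.03127027302980423), 9.462450981140137)
marker 0.02 110 [ 0.50552031 -0.34717567  0.03904877] ((0.4744910001754761, -0.34955573081970215), (0.07803735136985779, 0.023681264370679855), 4.192609786987305)
marker 0.062 89 [ 0.50160381 -0.34814844  0.06888745] ((0.49921995401382446, -0.3486895263195038), (0.026198875159025192, 0.023845233023166656), 10.667298316955566)
  return _methods._mean(a, axis=axis, dtype=dtype,
  ret = ret.dtype.type(ret / rcount)
```

View pics/mk.png

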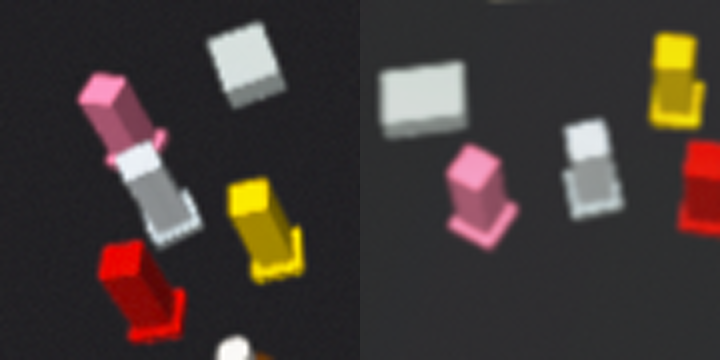

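The crop confirms silver, post top at about scene (98,210), standing clear of pink, red and yellow. Next come the lid angles and the push paths.

```bash
cat >> h.py <<'E'
U={"A":(.536,-.132,np.deg2rad(.6)),"B":(.548,.0905,np.deg2rad(4.8)),"C":(.555,.301,np.deg2rad(4.5))}
def unitf(P,k):
    x,y,a=U[k];q=P-[x,y,0];c,s=np.cos(a),np.sin(a)
    return np.stack([q[...,0]*c+q[...,1]*s,-q[...,0]*s+q[...,1]*c,q[...,2]],-1)
def lidang(im,P,k):
    q=unitf(P,k).reshape(-1,3);b=im.reshape(-1,3).astype(int)
    m=(abs(q[:,1])<.05)&(q[:,2]>.085)&(q[:,2]<.19)&(q[:,0]>-.06)&(q[:,0]<.08)&(np.ptp(b,axis=1)<40)&(b.mean(1)>90)
    e=q[m]
    if len(e)<20:return len(e),None
    th=np.arctan2(e[:,2]-.07,.065-e[:,0]); rr=np.hypot(e[:,2]-.07,.065-e[:,0])
    th=th-np.arcsin(np.clip(.006/rr,-1,1)) 
    return len(e),np.median(th).round(3),th[rr>.08].std().round(3),rr.max().round(3)
def tip(k,th,s=.09,off=.015):
    x,y,a=U[k];X=.065-s*np.cos(th)+.006*np.sin(th)+off
    return np.array([x+X*np.cos(a),y+X*np.sin(a),.07+s*np.sin(th)+.006*np.cos(th)])
E
python3 - <<'E'
from h import *
for n in("scene","side"):
    f=np.load(f"pics/{n}0.npz");P=cloud(n,f["d"])
    for k in "ABC": print(n,k,lidang(f["im"],P,k))
for k in "ABC":
    print(k,[(t,(1000*tip(k,t)).round(0).tolist()) for t in (1,.9,.8,.7,.6,.5,.4,.3,.2,.1,0)])
E
```

```text
scene A (1525, np.float64(0.94), np.float64(0.024), np.float64(0.115))
scene B (926, np.float64(0.8), np.float64(0.023), np.float64(0.11))
scene C (1102, np.float64(0.829), np.float64(0.023), np.float64(0.117))
side A (628, np.float64(0.95), np.float64(0.042), np.float64(0.123))
side B (434, np.float64(0.818), np.float64(0.043), np.float64(0.123))
side C (233, np.float64(0.841), np.float64(0.043), np.float64(0.124))
A [(1, [572.0, -132.0, 149.0]), (0.9, [565.0, -132.0, 144.0]), (0.8, [558.0, -132.0, 139.0]), (0.7, [551.0, -132.0, 133.0]), (0.6, [545.0, -132.0, 126.0]), (0.5, [540.0, -132.0, 118.0]), (0.4, [535.0, -132.0, 111.0]), (0.3, [532.0, -132.0, 102.0]), (0.2, [529.0, -132.0, 94.0]), (0.1, [527.0, -132.0, 85.0]), (0, [526.0, -132.0, 76.0])]
B [(1, [584.0, 94.0, 149.0]), (0.9, [577.0, 93.0, 144.0]), (0.8, [570.0, 92.0, 139.0]), (0.7, [563.0, 92.0, 133.0]), (0.6, [557.0, 91.0, 126.0]), (0.5, [552.0, 91.0, 118.0]), (0.4, [547.0, 90.0, 111.0]), (0.3, [544.0, 90.0, 102.0]), (0.2, [541.0, 90.0, 94.0]), (0.1, [539.0, 90.0, 85.0]), (0, [538.0, 90.0, 76.0])]
C [(1, [591.0, 304.0, 149.0]), (0.9, [584.0, 303.0, 144.0]), (0.8, [577.0, 303.0, 139.0]), (0.7, [570.0, 302.0, 133.0]), (0.6, [564.0, 302.0, 126.0]), (0.5, [559.0, 301.0, 118.0]), (0.4, [554.0, 301.0, 111.0]), (0.3, [551.0, 301.0, 102.0]), (0.2, [548.0, 300.0, 94.0]), (0.1, [546.0, 300.0, 85.0]), (0, [545.0, 300.0, 76.0])]
```

Request:
play_rows(commands="-0.2 0.775 -0.2 0 0 0;-0.2 0.775 -0.2 0 0 0;-0.2 0.775 -0.2 0 0 0;-0.2 0.775 -0.2 0 0 0;0 0 -0.7 0 0 0;0 0 -0.7 0 0 0;0 0 0 0 0 0;0 0 0 0 0 0;0 0 0 0 0 0", grip=0)

```text
time_s: 1.0
tcp_pos: [0.6018, 0.093, 0.1577]
ee_rot: [[-0.0, -1.0, 0.002], [-1.0, 0.0, 0.0], [-0.0, -0.002, -1.0]]
wrist_force: [0.9, 0.2, 0.6]
gripper_width: 0.265
gripper_force: 0.0
```

Request:
play_rows(commands="0 0 0 0 0 0;-0.167 0 -0.093 0 0 0;-0.167 0 -0.093 0 0 0;-0.167 0 -0.093 0 0 0;-0.167 0 -0.093 0 0 0;-0.167 0 -0.093 0 0 0;-0.13 -0.01 -0.1 0 0 0;-0.13 -0.01 -0.1 0 0 0;0 0 0 0 0 0;0 0 0 0 0 0")

```text
time_s: 2.0
tcp_pos: [0.5682, 0.0925, 0.1366]
ee_rot: [[0.0, -1.0, 0.0], [-1.0, -0.0, -0.0], [0.0, -0.0, -1.0]]
wrist_force: [-0.3, -0.2, 0.4]
gripper_width: 0.006
gripper_force: 0.0
```

Request:
play_rows(commands="-0.13 -0.01 -0.12 0 0 0;-0.13 -0.01 -0.12 0 0 0;-0.13 -0.01 -0.13 0 0 0;-0.13 -0.01 -0.13 0 0 0;0 0 0 0 0 0;0 0 0 0 0 0")

```text
time_s: 2.6
tcp_pos: [0.5519, 0.0911, 0.1212]
ee_rot: [[-0.0, -1.0, -0.001], [-1.0, 0.0, -0.0], [0.0, 0.001, -1.0]]
wrist_force: [0.2, -0.5, -0.9]
gripper_width: 0.003
gripper_force: 0.0
```

Run:
```python
from h import *
for n in("scene","side"):
    im,d=cams.capture(n);np.savez(f"pics/{n}1.npz",im=im,d=d);P=cloud(n,d);print(n,lidang(im,P,"B"))
    if n=="side":cv2.imwrite("pics/b1.png",cv2.resize(im[100:250,180:330],None,fx=4,fy=4,interpolation=2))
s=r.sense();print(s["time_s"],s["tcp_pos"],s["wrist_force"],s["gripper_width"])
```

```text
scene (778, np.float64(0.53), np.float64(0.033), np.float64(0.116))
side (494, np.float64(0.555), np.float64(0.09), np.float64(0.126))
2.7 [0.55230921 0.0911558  0.12148004] [0.51048878 0.18064887 0.60867635] 0.002971375055983855
```

View pics/b1.png

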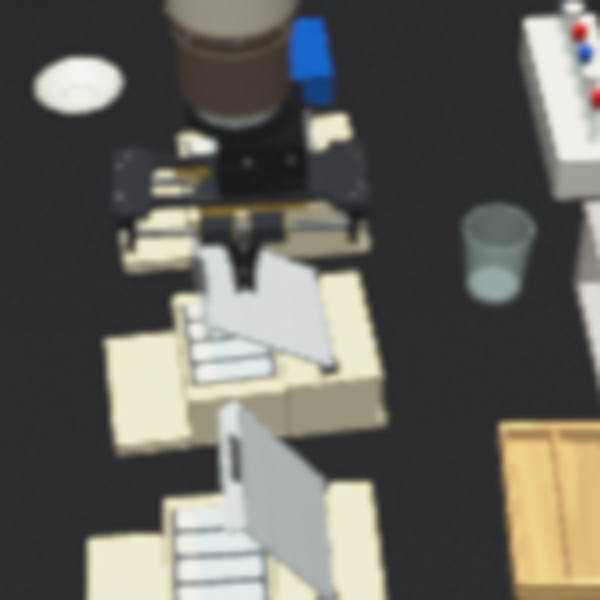

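The crop shows dryer B's lid part lowered to about 0.54 rad, with the finger tip resting on it at crop (245,275). Now I feel for the stop in small steps.

Request:
play_rows(commands="-0.06 0 -0.1 0 0 0;0 0 0 0 0 0;0 0 0 0 0 0")

```text
time_s: 3.0
tcp_pos: [0.5505, 0.0912, 0.1184]
ee_rot: [[-0.0, -1.0, -0.001], [-1.0, 0.0, -0.0], [0.0, 0.001, -1.0]]
wrist_force: [-0.7, -0.2, 0.4]
gripper_width: 0.006
gripper_force: 0.0
```

Request:
play_rows(commands="-0.05 0 -0.1 0 0 0;0 0 0 0 0 0;0 0 0 0 0 0")

```text
time_s: 3.3
tcp_pos: [0.549, 0.0912, 0.1154]
ee_rot: [[-0.0, -1.0, -0.001], [-1.0, 0.0, -0.0], [0.0, 0.001, -1.0]]
wrist_force: [-0.2, -0.1, -0.0]
gripper_width: 0.009
gripper_force: 0.0
```

Request:
play_rows(commands="-0.04 0 -0.1 0 0 0;0 0 0 0 0 0;0 0 0 0 0 0")

```text
time_s: 3.6
tcp_pos: [0.5478, 0.0912, 0.1124]
ee_rot: [[-0.0, -1.0, -0.001], [-1.0, 0.0, -0.0], [0.0, 0.001, -1.0]]
wrist_force: [-0.1, -0.8, 0.1]
gripper_width: 0.005
gripper_force: 0.0
```

Request:
play_rows(commands="-0.04 0 -0.1 0 0 0;0 0 0 0 0 0;0 0 0 0 0 0")

```text
time_s: 3.9
tcp_pos: [0.5466, 0.0912, 0.1094]
ee_rot: [[-0.0, -1.0, -0.001], [-1.0, 0.0, -0.0], [0.0, 0.001, -1.0]]
wrist_force: [-0.8, -0.5, 0.3]
gripper_width: 0.008
gripper_force: 0.0
```

```bash
cat > chk.py <<'E'
import sys
from h import *
for n in("scene","side"):
    im,d=cams.capture(n);P=cloud(n,d);print(n,*lidang(im,P,sys.argv[1]))
F=[]
for _ in range(6): cams.capture("side");F.append(r.sense()["wrist_force"])
print(np.mean(F,0),r.sense()["tcp_pos"])
E
python3 chk.py B
```

```text
scene 652 0.388 0.163 0.122
side 515 0.414 0.186 0.158
[ 0.06549136 -0.0175662  -0.30303982] [0.54681108 0.09120818 0.10959053]
```

Request:
play_rows(commands="-0.04 0 -0.1 0 0 0;0 0 0 0 0 0")

```text
time_s: 4.5
tcp_pos: [0.5456, 0.0913, 0.1064]
ee_rot: [[-0.0, -1.0, 0.0], [-1.0, 0.0, 0.0], [-0.0, -0.0, -1.0]]
wrist_force: [0.7, 0.3, 0.7]
gripper_width: 0.004
gripper_force: 0.1
```

Request:
play_rows(commands="-0.03 0 -0.1 0 0 0;0 0 0 0 0 0")

```text
time_s: 4.7
tcp_pos: [0.5445, 0.0912, 0.1032]
ee_rot: [[-0.0, -1.0, -0.0], [-1.0, 0.0, -0.0], [0.0, 0.0, -1.0]]
wrist_force: [-0.9, -0.2, -0.3]
gripper_width: 0.004
gripper_force: 0.1
```

Request:
play_rows(commands="-0.03 0 -0.1 0 0 0;0 0 0 0 0 0")

```text
time_s: 4.9
tcp_pos: [0.5436, 0.0912, 0.1002]
ee_rot: [[-0.0, -1.0, -0.001], [-1.0, 0.0, -0.0], [0.0, 0.001, -1.0]]
wrist_force: [-0.3, 0.4, 0.4]
gripper_width: 0.004
gripper_force: 0.0
```

Request:
play_rows(commands="-0.03 0 -0.1 0 0 0;0 0 0 0 0 0")

```text
time_s: 5.1
tcp_pos: [0.5427, 0.0912, 0.0972]
ee_rot: [[-0.0, -1.0, -0.001], [-1.0, 0.0, -0.0], [0.0, 0.001, -1.0]]
wrist_force: [0.3, 0.6, 0.1]
gripper_width: 0.003
gripper_force: 0.0
```

Request:
play_rows(commands="-0.03 0 -0.1 0 0 0;0 0 0 0 0 0")

```text
time_s: 5.3
tcp_pos: [0.5418, 0.0912, 0.0942]
ee_rot: [[-0.0, -1.0, -0.0], [-1.0, 0.0, -0.0], [0.0, 0.0, -1.0]]
wrist_force: [1.0, 0.5, 0.4]
gripper_width: 0.002
gripper_force: 0.0
```

Run:
```python
from h import *
im,d=cams.capture("side");cv2.imwrite("pics/b2.png",cv2.resize(im[100:250,180:330],None,fx=4,fy=4,interpolation=2))
s=r.sense();print(s["tcp_pos"],s["wrist_force"])
```

```text
[0.54177855 0.09116705 0.09427905] [-0.13157118  0.38250679  0.32374129]
```

View pics/b2.png

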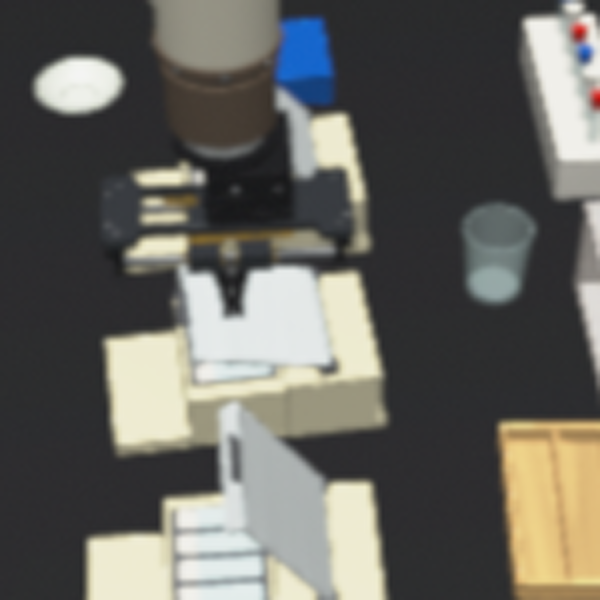

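B's lid now sits near 0.2 rad, and the finger tip is on it at crop (232,305). I continue.

Request:
play_rows(commands="-0.02 0 -0.1 0 0 0;0 0 0 0 0 0")

```text
time_s: 5.55
tcp_pos: [0.5413, 0.0912, 0.0912]
ee_rot: [[-0.0, -1.0, -0.0], [-1.0, 0.0, -0.0], [0.0, 0.0, -1.0]]
wrist_force: [-0.7, 0.3, -0.1]
gripper_width: 0.003
gripper_force: 0.0
```

Request:
play_rows(commands="-0.02 0 -0.1 0 0 0;0 0 0 0 0 0")

```text
time_s: 5.75
tcp_pos: [0.5407, 0.0912, 0.0883]
ee_rot: [[-0.0, -1.0, -0.0], [-1.0, 0.0, -0.0], [0.0, 0.0, -1.0]]
wrist_force: [-0.6, 0.4, 0.6]
gripper_width: 0.008
gripper_force: 0.0
```

Request:
play_rows(commands="-0.02 0 -0.1 0 0 0;0 0 -0.1 0 0 0;0 0 -0.1 0 0 0;0 0 0 0 0 0")

```text
time_s: 6.15
tcp_pos: [0.54, 0.0911, 0.079]
ee_rot: [[-0.0, -1.0, -0.001], [-1.0, 0.0, -0.0], [0.0, 0.001, -1.0]]
wrist_force: [0.6, 0.4, -0.2]
gripper_width: 0.002
gripper_force: 0.0
```

Request:
play_rows(commands="0 0 -0.08 0 0 0;0 0 0 0 0 0;0 0 0 0 0 0")

```text
time_s: 6.45
tcp_pos: [0.5403, 0.0912, 0.0771]
ee_rot: [[-0.0, -1.0, -0.0], [-1.0, 0.0, -0.0], [0.0, 0.0, -1.0]]
wrist_force: [-0.2, -0.1, -1.7]
gripper_width: 0.006
gripper_force: 0.0
```

Request:
play_rows(commands="0 0 -0.05 0 0 0;0 0 0 0 0 0;0 0 0 0 0 0")

```text
time_s: 6.75
tcp_pos: [0.5403, 0.0912, 0.0757]
ee_rot: [[-0.0, -1.0, 0.0], [-1.0, 0.0, 0.0], [-0.0, -0.0, -1.0]]
wrist_force: [-0.1, 0.1, -0.2]
gripper_width: 0.005
gripper_force: 0.0
```

```bash
python3 chk.py B
```

```text
scene 49 1.572 0.372 0.155
side 155 0.755 0.355 0.172
[0.19253647 0.18170956 0.03237039] [0.54022167 0.09122297 0.07568717]
```

Request:
play_rows(commands="0 0 -0.05 0 0 0;0 0 0 0 0 0")

```text
time_s: 7.35
tcp_pos: [0.5402, 0.0912, 0.0741]
ee_rot: [[0.0, -1.0, -0.0], [-1.0, -0.0, -0.0], [0.0, 0.0, -1.0]]
wrist_force: [-0.4, -0.2, 0.3]
gripper_width: 0.009
gripper_force: 0.2
```

Request:
play_rows(commands="0 0 -0.04 0 0 0;0 0 0 0 0 0")

```text
time_s: 7.55
tcp_pos: [0.5402, 0.0912, 0.0731]
ee_rot: [[0.0, -1.0, -0.0], [-1.0, -0.0, -0.0], [0.0, 0.0, -1.0]]
wrist_force: [-0.5, 0.4, 1.6]
gripper_width: 0.003
gripper_force: 0.9
```

Run:
```python
from h import *
F=[]
for _ in range(6): im,d=cams.capture("side");F.append(r.sense()["wrist_force"])
print(np.mean(F,0),np.std(F,0))
cv2.imwrite("pics/b3.png",cv2.resize(im[100:250,180:330],None,fx=4,fy=4,interpolation=2))
for n in("side","scene"):
    im,d=cams.capture(n);q=unitf(cloud(n,d),"B");b=im.astype(int)
    m=(abs(q[...,1])<.05)&(q[...,0]>-.04)&(q[...,0]<.06)&(q[...,2]>.055)&(q[...,2]<.1)&(np.ptp(b,axis=-1)<30)&(b.mean(-1)>140)
    e=q[m];print(n,len(e),np.polyfit(e[:,0],e[:,2],1),np.median(e[:,2]))
```

```text
[-0.91168914  0.21156769  2.24022671] [0.35580165 0.29228453 0.42637667]
side 569 [0.04355638 0.07308323] 0.0737577511937397
scene 601 [0.05377817 0.07128927] 0.07256813376357664
```

View pics/b3.png

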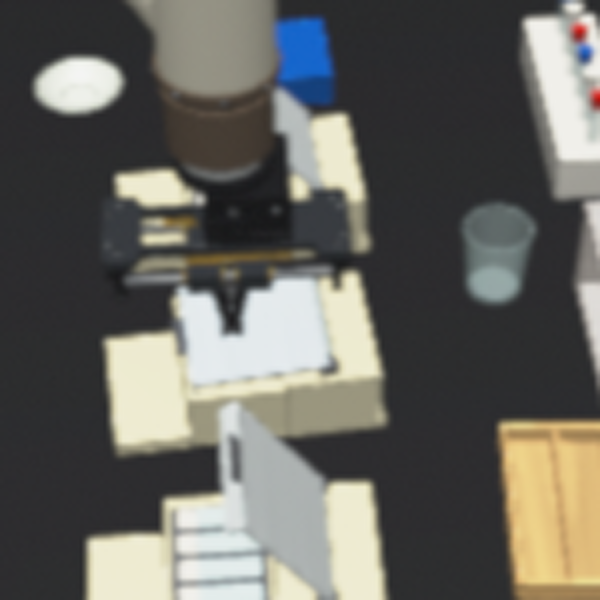

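B's lid is shut: it lies level at crop (255,330), and the seal now pushes back with about 2 N. Next is C.

Request:
play_rows(commands="0.3 0 0.9 0 0 0;0.5 0 0.95 0 0 0;0.7 0 0.95 0 0 0;0.6 0.5 0.9 0 0 0;0 0.95 0 0 0 0;0 0.95 0 0 0 0;0 0.95 0 0 0 0;0 0.95 0 0 0 0;0 0.95 0 0 0 0;0 0.95 0 0 0 0;0 0.9 0 0 0 0;0 0 -0.5 0 0 0;0 0 -0.5 0 0 0;0 0 0 0 0 0;0 0 0 0 0 0")

```text
time_s: 9.45
tcp_pos: [0.6034, 0.3041, 0.1537]
ee_rot: [[0.0, -1.0, -0.0], [-1.0, -0.0, -0.001], [0.001, 0.0, -1.0]]
wrist_force: [-0.8, -0.0, -0.0]
gripper_width: 0.004
gripper_force: 0.0
```

Request:
play_rows(commands="-0.17 0 -0.08 0 0 0;-0.17 0 -0.08 0 0 0;-0.17 -0.01 -0.1 0 0 0;-0.17 -0.01 -0.1 0 0 0;-0.18 -0.01 -0.13 0 0 0;-0.13 -0.01 -0.12 0 0 0;-0.13 -0.01 -0.13 0 0 0;-0.13 -0.01 -0.14 0 0 0;-0.12 -0.01 -0.16 0 0 0;0 0 0 0 0 0;0 0 0 0 0 0")

```text
time_s: 10.55
tcp_pos: [0.5615, 0.3018, 0.122]
ee_rot: [[-0.0, -1.0, -0.002], [-1.0, 0.0, -0.001], [0.001, 0.002, -1.0]]
wrist_force: [-0.9, -0.3, -0.5]
gripper_width: 0.003
gripper_force: 0.0
```

```bash
python3 chk.py C
```

```text
scene 762 0.562 0.047 0.119
side 381 0.582 0.089 0.128
[ 0.03087339 -0.45749155  0.03249151] [0.56214175 0.30203959 0.12271844]
```

Request:
play_rows(commands="-0.1 0 -0.16 0 0 0;0 0 0 0 0 0;0 0 0 0 0 0")

```text
time_s: 11.25
tcp_pos: [0.5589, 0.3021, 0.1178]
ee_rot: [[0.0, -1.0, -0.0], [-1.0, -0.0, -0.0], [0.0, 0.0, -1.0]]
wrist_force: [0.0, -0.0, 0.5]
gripper_width: 0.004
gripper_force: 0.2
```

Request:
play_rows(commands="-0.04 0 -0.08 0 0 0;0 0 0 0 0 0")

```text
time_s: 11.45
tcp_pos: [0.5578, 0.3022, 0.1156]
ee_rot: [[0.0, -1.0, 0.0], [-1.0, -0.0, 0.0], [-0.0, -0.0, -1.0]]
wrist_force: [0.1, -0.4, 2.5]
gripper_width: 0.002
gripper_force: 0.6
```

Request:
play_rows(commands="-0.015 0 -0.03 0 0 0;0 0 0 0 0 0;0 0 0 0 0 0")

```text
time_s: 11.75
tcp_pos: [0.5575, 0.3022, 0.1148]
ee_rot: [[0.0, -1.0, 0.0], [-1.0, -0.0, 0.0], [-0.0, -0.0, -1.0]]
wrist_force: [-0.4, -0.6, 2.4]
gripper_width: 0.006
gripper_force: 1.0
```

Request:
play_rows(commands="-0.02 0 -0.04 0 0 0;0 0 0 0 0 0;0 0 0 0 0 0")

```text
time_s: 12.05
tcp_pos: [0.5568, 0.3021, 0.1134]
ee_rot: [[0.0, -1.0, -0.0], [-1.0, -0.0, -0.0], [0.0, 0.0, -1.0]]
wrist_force: [-0.4, -0.3, 0.9]
gripper_width: 0.003
gripper_force: 0.9
```

```bash
python3 chk.py C
```

```text
scene 708 0.451 0.037 0.119
side 396 0.475 0.103 0.148
[0.09060154 0.62752218 1.34953333] [0.55682715 0.30214978 0.11342533]
```

Request:
play_rows(commands="-0.03 0 -0.07 0 0 0;0 0 0 0 0 0")

```text
time_s: 12.65
tcp_pos: [0.5559, 0.3021, 0.1111]
ee_rot: [[0.0, -1.0, -0.0], [-1.0, -0.0, 0.0], [-0.0, 0.0, -1.0]]
wrist_force: [-0.7, -0.8, 0.7]
gripper_width: 0.004
gripper_force: 0.7
```

Request:
play_rows(commands="-0.04 0 -0.08 0 0 0;0 0 0 0 0 0")

```text
time_s: 12.85
tcp_pos: [0.5546, 0.3021, 0.1086]
ee_rot: [[0.0, -1.0, -0.0], [-1.0, -0.0, -0.0], [0.0, 0.0, -1.0]]
wrist_force: [0.9, 0.3, 1.3]
gripper_width: 0.003
gripper_force: 0.5
```

Request:
play_rows(commands="-0.03 0 -0.08 0 0 0;0 0 0 0 0 0")

```text
time_s: 13.05
tcp_pos: [0.5536, 0.302, 0.1062]
ee_rot: [[-0.0, -1.0, -0.0], [-1.0, 0.0, -0.0], [0.0, 0.0, -1.0]]
wrist_force: [0.6, 0.5, 0.9]
gripper_width: 0.004
gripper_force: 0.5
```

Request:
play_rows(commands="-0.03 0 -0.08 0 0 0;0 0 0 0 0 0")

```text
time_s: 13.25
tcp_pos: [0.5527, 0.3021, 0.1038]
ee_rot: [[-0.0, -1.0, -0.0], [-1.0, 0.0, -0.0], [0.0, 0.0, -1.0]]
wrist_force: [0.1, 0.3, 1.5]
gripper_width: 0.005
gripper_force: 0.4
```

Request:
play_rows(commands="-0.03 0 -0.08 0 0 0;0 0 0 0 0 0")

```text
time_s: 13.45
tcp_pos: [0.5519, 0.3021, 0.1014]
ee_rot: [[-0.0, -1.0, -0.0], [-1.0, 0.0, -0.0], [0.0, 0.0, -1.0]]
wrist_force: [-0.1, -0.1, 1.4]
gripper_width: 0.007
gripper_force: 0.4
```

Request:
play_rows(commands="-0.03 0 -0.09 0 0 0;0 0 0 0 0 0")

```text
time_s: 13.65
tcp_pos: [0.551, 0.302, 0.0987]
ee_rot: [[-0.0, -1.0, -0.0], [-1.0, 0.0, -0.0], [0.0, 0.0, -1.0]]
wrist_force: [0.2, -0.1, 0.7]
gripper_width: 0.003
gripper_force: 0.4
```

Request:
play_rows(commands="-0.03 0 -0.09 0 0 0;0 0 0 0 0 0")

```text
time_s: 13.85
tcp_pos: [0.5501, 0.302, 0.096]
ee_rot: [[-0.0, -1.0, -0.0], [-1.0, 0.0, -0.0], [0.0, 0.0, -1.0]]
wrist_force: [1.0, 0.0, 0.4]
gripper_width: 0.009
gripper_force: 0.4
```

Request:
play_rows(commands="-0.02 0 -0.09 0 0 0;0 0 0 0 0 0")

```text
time_s: 14.05
tcp_pos: [0.5494, 0.3021, 0.0933]
ee_rot: [[-0.0, -1.0, -0.0], [-1.0, 0.0, -0.0], [0.0, 0.0, -1.0]]
wrist_force: [-0.3, -0.3, 0.9]
gripper_width: 0.006
gripper_force: 0.3
```

Request:
play_rows(commands="-0.02 0 -0.09 0 0 0;0 0 0 0 0 0")

```text
time_s: 14.25
tcp_pos: [0.5489, 0.3021, 0.0906]
ee_rot: [[-0.0, -1.0, -0.0], [-1.0, 0.0, -0.0], [0.0, 0.0, -1.0]]
wrist_force: [-0.2, -0.8, 0.9]
gripper_width: 0.012
gripper_force: 0.3
```

Request:
play_rows(commands="-0.02 0 -0.09 0 0 0;0 0 0 0 0 0")

```text
time_s: 14.45
tcp_pos: [0.5483, 0.3021, 0.0879]
ee_rot: [[-0.0, -1.0, -0.0], [-1.0, 0.0, -0.0], [0.0, 0.0, -1.0]]
wrist_force: [-0.1, 0.5, -0.4]
gripper_width: 0.002
gripper_force: 0.3
```

Request:
play_rows(commands="-0.02 0 -0.1 0 0 0;-0.01 0 -0.1 0 0 0;0 0 -0.1 0 0 0;0 0 -0.06 0 0 0;0 0 -0.06 0 0 0;0 0 -0.03 0 0 0;0 0 0 0 0 0;0 0 0 0 0 0")

```text
time_s: 15.25
tcp_pos: [0.5479, 0.3022, 0.0746]
ee_rot: [[-0.0, -1.0, 0.001], [-1.0, 0.0, 0.0], [-0.0, -0.001, -1.0]]
wrist_force: [0.3, -0.9, 0.4]
gripper_width: 0.004
gripper_force: 0.0
```

```bash
cat > flat.py <<'E'
import sys
from h import *
k=sys.argv[1]
F=[]
for n in("side","scene","side","scene"):
    im,d=cams.capture(n);F.append(r.sense()["wrist_force"]);q=unitf(cloud(n,d),k);b=im.astype(int)
    m=(abs(q[...,1])<.05)&(q[...,0]>-.04)&(q[...,0]<.06)&(q[...,2]>.055)&(q[...,2]<.13)&(np.ptp(b,axis=-1)<30)&(b.mean(-1)>140)
    e=q[m]
    if len(F)<3 and len(e)>10:
        p=np.polyfit(e[:,0],e[:,2],1);print(n,len(e),p,np.median(e[:,2]))
print(np.mean(F,0),r.sense()["tcp_pos"],r.sense()["time_s"])
E
python3 flat.py C
```

```text
side 474 [0.02094477 0.07445042] 0.07466666232821621
scene 604 [0.04287593 0.07190781] 0.07318618772310305
[-0.1749098  -0.27101977  0.15657413] [0.54774835 0.30216076 0.07468204] 15.45
```

Request:
play_rows(commands="0 0 -0.04 0 0 0;0 0 0 0 0 0;0 0 -0.03 0 0 0;0 0 0 0 0 0;0 0 0 0 0 0")

```text
time_s: 15.95
tcp_pos: [0.5477, 0.3022, 0.0731]
ee_rot: [[0.0, -1.0, 0.0], [-1.0, -0.0, 0.0], [-0.0, -0.0, -1.0]]
wrist_force: [-0.3, -0.7, 3.4]
gripper_width: 0.006
gripper_force: 2.1
```

Request:
play_rows(commands="0 0 0.9 0 0 0;0.5 0 1 0 0 0;0.5 0 1 0 0 0;0.5 -0.9 1 0 0 0;0 -1 0 0 0 0;0 -1 0 0 0 0;0 -1 0 0 0 0;0 -1 0 0 0 0;0 -1 0 0 0 0;0 -1 0 0 0 0;0 -1 0 0 0 0;0 -1 0 0 0 0;0 -1 0 0 0 0;0 -1 0 0 0 0;0 -1 0 0 0 0;0 -1 0 0 0 0;0 -1 0 0 0 0;0 -0.57 0 0 0 0;0 0 0 0 0 0;0 0 0 0 0 0")

```text
time_s: 17.95
tcp_pos: [0.5925, -0.1318, 0.1893]
ee_rot: [[-0.001, -1.0, -0.0], [-1.0, 0.001, 0.0], [-0.0, 0.0, -1.0]]
wrist_force: [0.1, 0.5, -0.4]
gripper_width: 0.003
gripper_force: 0.0
```

Request:
play_rows(commands="0 0 -0.6 0 0 0;0 0 -0.53 0 0 0;0 0 0 0 0 0;-0.17 0 -0.05 0 0 0;-0.17 0 -0.05 0 0 0;-0.17 0 -0.05 0 0 0;-0.17 0 -0.05 0 0 0;-0.23 0 -0.17 0 0 0;-0.16 0 -0.12 0 0 0;-0.16 0 -0.12 0 0 0;-0.15 0 -0.13 0 0 0;-0.1 0 -0.12 0 0 0;-0.09 0 -0.12 0 0 0;-0.09 0 -0.12 0 0 0;0 0 0 0 0 0;0 0 0 0 0 0")

```text
time_s: 19.55
tcp_pos: [0.5423, -0.1319, 0.1222]
ee_rot: [[-0.0, -1.0, -0.001], [-1.0, 0.0, 0.0], [-0.0, 0.001, -1.0]]
wrist_force: [0.6, 0.4, 0.5]
gripper_width: 0.009
gripper_force: 0.0
```

```bash
python3 chk.py A
```

```text
scene 705 0.547 0.018 0.111
side 629 0.583 0.074 0.12
[-0.1331386   0.156527    0.09014993] [ 0.54278722 -0.13195233  0.12279305]
```

Request:
play_rows(commands="-0.08 0 -0.13 0 0 0;0 0 0 0 0 0;0 0 0 0 0 0")

```text
time_s: 20.25
tcp_pos: [0.5401, -0.132, 0.1187]
ee_rot: [[-0.0, -1.0, -0.001], [-1.0, 0.0, 0.0], [-0.0, 0.001, -1.0]]
wrist_force: [0.3, 0.2, -0.4]
gripper_width: 0.004
gripper_force: 0.0
```

Request:
play_rows(commands="-0.05 0 -0.1 0 0 0;0 0 0 0 0 0;0 0 0 0 0 0")

```text
time_s: 20.55
tcp_pos: [0.5387, -0.132, 0.1157]
ee_rot: [[-0.0, -1.0, -0.0], [-1.0, 0.0, 0.0], [-0.0, 0.0, -1.0]]
wrist_force: [0.6, 0.3, -0.4]
gripper_width: 0.004
gripper_force: 0.1
```

Request:
play_rows(commands="-0.04 0 -0.09 0 0 0;0 0 0 0 0 0;0 0 0 0 0 0")

```text
time_s: 20.85
tcp_pos: [0.5375, -0.132, 0.113]
ee_rot: [[-0.0, -1.0, -0.0], [-1.0, 0.0, 0.0], [-0.0, 0.0, -1.0]]
wrist_force: [0.6, -0.2, -0.1]
gripper_width: 0.008
gripper_force: 0.2
```

Request:
play_rows(commands="-0.04 0 -0.09 0 0 0;0 0 0 0 0 0;0 0 0 0 0 0")

```text
time_s: 21.15
tcp_pos: [0.5363, -0.1319, 0.1103]
ee_rot: [[-0.0, -1.0, -0.001], [-1.0, 0.0, 0.0], [-0.0, 0.001, -1.0]]
wrist_force: [-0.0, -0.2, -0.2]
gripper_width: 0.01
gripper_force: 0.1
```

Request:
play_rows(commands="-0.04 0 -0.09 0 0 0;0 0 0 0 0 0;0 0 0 0 0 0")

```text
time_s: 21.45
tcp_pos: [0.535, -0.1319, 0.1076]
ee_rot: [[-0.0, -1.0, -0.001], [-1.0, 0.0, 0.0], [-0.0, 0.001, -1.0]]
wrist_force: [0.4, 0.3, 0.6]
gripper_width: 0.003
gripper_force: 0.1
```

Request:
play_rows(commands="-0.03 0 -0.09 0 0 0;0 0 0 0 0 0;0 0 0 0 0 0")

```text
time_s: 21.75
tcp_pos: [0.5342, -0.132, 0.1049]
ee_rot: [[-0.0, -1.0, -0.0], [-1.0, 0.0, 0.0], [-0.0, 0.0, -1.0]]
wrist_force: [0.5, 0.4, 0.2]
gripper_width: -0.001
gripper_force: 0.1
```

Request:
play_rows(commands="-0.03 0 -0.09 0 0 0;0 0 0 0 0 0;0 0 0 0 0 0")

```text
time_s: 22.05
tcp_pos: [0.5334, -0.132, 0.1022]
ee_rot: [[-0.0, -1.0, -0.0], [-1.0, 0.0, 0.0], [-0.0, 0.0, -1.0]]
wrist_force: [0.6, 0.3, 0.3]
gripper_width: 0.004
gripper_force: 0.2
```

Request:
play_rows(commands="-0.03 0 -0.09 0 0 0;0 0 0 0 0 0;0 0 0 0 0 0")

```text
time_s: 22.35
tcp_pos: [0.5331, -0.132, 0.1012]
ee_rot: [[0.001, -1.0, 0.002], [-1.0, -0.001, -0.001], [0.001, -0.002, -1.0]]
wrist_force: [-1.7, 1.4, 8.5]
gripper_width: 0.003
gripper_force: 3.7
```

A binds: 8.5 N, with the tip stopped at about 0.29 rad. I lift off and check the marker's neighbours.

Request:
play_rows(commands="0 0 0.3 0 0 0;0 0 0.9 0 0 0;0 0 0.9 0 0 0;0 0 0.9 0 0 0;-0.1 -0.8 0 0 0 -0.923;-0.1 -0.8 0 0 0 -0.923;-0.1 -0.8 0 0 0 -0.923;-0.1 -0.8 0 0 0 -0.923;-0.1 -0.8 0 0 0 -0.923;-0.1 -0.8 0 0 0 -0.923;-0.1 -0.8 0 0 0 -0.923;-0.1 -0.8 0 0 0 -0.923;-0.1 -0.4 0 0 0 -0.923;-0.1 -0.4 0 0 0 -0.923;0 0 0 0 0 0;0 0 0 0 0 0", grip=50)

```text
time_s: 23.95
tcp_pos: [0.5023, -0.3478, 0.1894]
ee_rot: [[-0.982, -0.187, -0.001], [-0.187, 0.982, 0.001], [0.0, 0.001, -1.0]]
wrist_force: [-1.2, 0.6, -0.3]
gripper_width: 0.575
gripper_force: 0.0
```

Run:
```python
from h import *
s=r.sense();print(s["tcp_pos"],s["ee_rot"].round(3).tolist(),s["joints"])
f=np.load("pics/side0.npz");P=cloud("side",f["d"]);
f2=np.load("pics/scene0.npz");P2=cloud("scene",f2["d"])
for nm,im,P in(("side",f["im"],P),("scene",f2["im"],P2)):
    m=((P[...,2]>.06)&(P[...,2]<.085)&(P[...,1]<-.25)&(P[...,1]>-.5)&(P[...,0]>.3)&(P[...,0]<.75)).astype('uint8')
    c,l,st,ce=cv2.connectedComponentsWithStats(m)
    for k in range(1,c):
        if st[k,4]>15:
            q=P[(l==k)&(P[...,2]>.066)]
            if len(q)>8: print(nm,ce[k].round(),im[l==k].mean(0).round(),cv2.minAreaRect(q[:,:2].astype('float32')))
im,d=cams.capture("scene");P=cloud("scene",d);print("lidA",lidang(im,P,"A"))
im,d=cams.capture("wrist");cv2.imwrite("pics/w1.png",im)
i=cams.camera_info("wrist");print(i["mtx"],i["R"],i["t"])
np.savez("pics/w1.npz",im=im,d=d,R=i["R"],t=i["t"],K=i["mtx"])
```

```text
[ 0.50228219 -0.34778478  0.18941547] [[-0.982, -0.187, -0.001], [-0.187, 0.982, 0.001], [0.0, 0.001, -1.0]] [-1.95461347e+01  2.20884011e+01 -4.39663666e+00 -2.16387386e-02
 -6.35588814e+01 -5.96408513e+01]
side [248. 284.] [ 10. 196. 217.] ((0.555909276008606, -0.28940877318382263), (0.026830311864614487, 0.023902852088212967), 85.7743911743164)
side [293. 289.] [114. 142. 169.] ((0.6741498112678528, -0.3150220811367035), (0.016267716884613037, 0.015744781121611595), 10.808296203613281)
side [226. 306.] [206. 204. 198.] ((0.4976584017276764, -0.3500906825065613), (0.02397317625582218, 0.02485574409365654), 12.191218376159668)
side [256. 311.] [ 15.  24. 203.] ((0.5725558996200562, -0.3687821626663208), (0.02535868063569069, 0.023857707157731056), 77.25326538085938)
side [198. 313.] [161. 130. 218.] ((0.4250607192516327, -0.3651764690876007), (0.023802844807505608, 0.024855492636561394), 59.72852325439453)
side [297. 327.] [191. 199. 201.] ((0.6729995608329773, -0.417218416929245), (0.026524025946855545, 0.03249245509505272), 71.82051849365234)
scene [ 86. 194.] [149. 115. 206.] ((0
[... 472 characters left out ...]
24533934891223907, 0.024456359446048737), 76.35468292236328)
scene [120. 261.] [131. 154. 178.] ((0.6768178343772888, -0.3112151324748993), (0.01682651787996292, 0.017174458131194115), 37.554771423339844)
scene [ 76. 279.] [191. 196. 199.] ((0.6790746450424194, -0.4113254249095917), (0.025710243731737137, 0.033762067556381226), 24.713497161865234)
lidA (1084, np.float64(0.306), np.float64(0.017), np.float64(0.12))
[[297.31863964   0.         257.39833356]
 [  0.         297.31863964 193.27827902]
 [  0.           0.           1.        ]] [[-0.18797674  0.98217249  0.00139462]
 [ 0.94167953  0.17982297  0.28443515]
 [ 0.2791136   0.05478048 -0.95869427]] [ 0.43529091 -0.4364707   0.23953482]
```

View pics/w1.png

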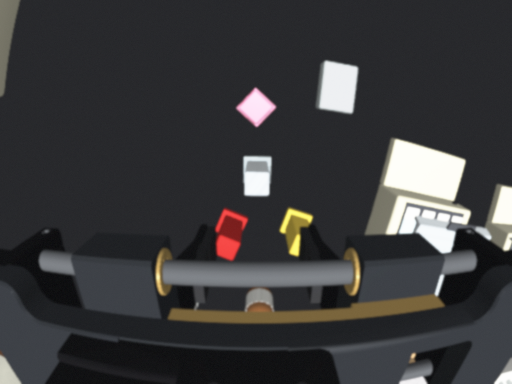

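The wrist picture shows the silver marker at (257,175), square with the gripper. Pink (256,107), red (231,234) and yellow (296,230) are clear of the fingers. I descend and grip.

Request:
play_rows(commands="-0.14 -0.05 0 0 0 0.15;0 0 -0.95 0 0 0;0 0 -0.95 0 0 0;0 0 -0.95 0 0 0;0 0 -0.95 0 0 0;0 0 -0.7 0 0 0;0 0 -0.4 0 0 0;0 0 0 0 0 0;0 0 0 0 0 0")

```text
time_s: 24.95
tcp_pos: [0.4991, -0.3497, 0.0436]
ee_rot: [[-0.978, -0.208, 0.001], [-0.208, 0.978, -0.001], [-0.001, -0.001, -1.0]]
wrist_force: [0.5, -1.1, 0.2]
gripper_width: 0.575
gripper_force: 0.0
```

Request:
play_rows(commands="0 0 0 0 0 0;0 0 0 0 0 0;0 0 0 0 0 0;0 0 0 0 0 0;0 0 0 0 0 0;0 0 0 0 0 0", grip=0)

```text
time_s: 25.55
tcp_pos: [0.4985, -0.3496, 0.0431]
ee_rot: [[-0.978, -0.207, 0.0], [-0.207, 0.978, -0.0], [-0.0, -0.0, -1.0]]
wrist_force: [-0.5, 0.7, 3.0]
gripper_width: 0.275
gripper_force: 29.6
```

Request:
play_rows(commands="0 0 0.3 0 0 0;0 0 0.9 0 0 0;0 0 0.9 0 0 0;-0.18 0.9 0 0 0 -0.166;-0.18 0.9 0 0 0 -0.166;-0.18 0.9 0 0 0 -0.166;-0.18 0.9 0 0 0 -0.166;-0.18 0.9 0 0 0 -0.166;-0.18 0.9 0 0 0 -0.166;-0.18 0.9 0 0 0 -0.166;-0.18 0.9 0 0 0 -0.166;0 0 0 0 0 0;0 0 0 0 0 0;0 0 0 0 0 0")

```text
time_s: 26.95
tcp_pos: [0.4555, -0.1338, 0.1059]
ee_rot: [[-1.0, -0.009, 0.0], [-0.009, 1.0, -0.0], [-0.0, -0.0, -1.0]]
wrist_force: [0.5, 0.8, -0.9]
gripper_width: 0.27
gripper_force: 29.6
```

Run:
```python
from h import *
s=r.sense();print(s["tcp_pos"],s["wrist_force"],s["gripper_width"])
im,d=cams.capture("side");P=cloud("side",d)
cv2.imwrite("pics/p1.png",cv2.resize(im[180:300,180:330],None,fx=4,fy=4,interpolation=2))
b=im.astype(int);hsv=cv2.cvtColor(im,cv2.COLOR_BGR2HSV)
m=(P[...,2]>.008)&(P[...,2]<.022)&(abs(P[...,1]+.133)<.075)&(P[...,0]>.38)&(P[...,0]<.52)&(hsv[...,1]>20)&(hsv[...,2]>150)
q=P[m];print(len(q),np.percentile(q[:,0],[1,99]),np.percentile(q[:,1],[1,99]),q[:,2].mean())
```

```text
[ 0.45547113 -0.13382565  0.10588547] [ 0.51579344  0.80874865 -0.92087144] 0.27004809187915846
507 [0.42567022 0.5140332 ] [-0.1930291  -0.09883063] 0.014997582615025927
```

View pics/p1.png

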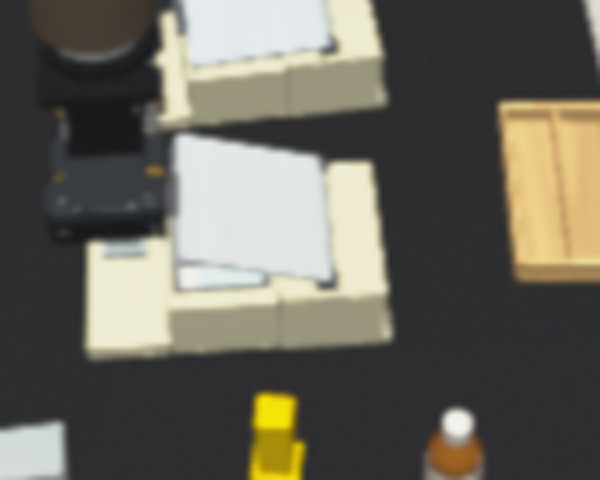

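The picture shows the gripper over dryer A's ledge, with the marker foot visible at crop (123,247). A's lid rests part open. I lower the marker slowly.

Request:
play_rows(commands="0 0.02 -0.6 0 0 0;0 0 -0.5 0 0 0;0 0 -0.28 0 0 0;0 0 -0.08 0 0 0;0 0 0 0 0 0;0 0 0 0 0 0;0 0 0 0 0 0")

```text
time_s: 27.7
tcp_pos: [0.4557, -0.1329, 0.0625]
ee_rot: [[-1.0, -0.01, 0.001], [-0.01, 1.0, -0.0], [-0.001, -0.0, -1.0]]
wrist_force: [-0.1, 0.3, -1.4]
gripper_width: 0.273
gripper_force: 29.6
```

Request:
play_rows(commands="0 0 -0.03 0 0 0;0 0 -0.03 0 0 0;0 0 -0.01 0 0 0;0 0 0 0 0 0;0 0 0 0 0 0")

```text
time_s: 28.2
tcp_pos: [0.4552, -0.1329, 0.0598]
ee_rot: [[-1.0, -0.01, -0.0], [-0.01, 1.0, -0.0], [0.0, -0.0, -1.0]]
wrist_force: [-0.0, -0.0, -0.4]
gripper_width: 0.278
gripper_force: 29.6
```

Request:
play_rows(commands="0 0 -0.02 0 0 0;0 0 0 0 0 0;0 0 -0.02 0 0 0;0 0 0 0 0 0;0 0 0 0 0 0")

```text
time_s: 28.7
tcp_pos: [0.4552, -0.1329, 0.0586]
ee_rot: [[-1.0, -0.01, -0.0], [-0.01, 1.0, -0.0], [0.0, -0.0, -1.0]]
wrist_force: [0.2, -0.1, -0.3]
gripper_width: 0.273
gripper_force: 29.6
```

Request:
play_rows(commands="0 0 -0.02 0 0 0;0 0 0 0 0 0;0 0 0 0 0 0")

```text
time_s: 29.0
tcp_pos: [0.4553, -0.1329, 0.0581]
ee_rot: [[-1.0, -0.01, 0.0], [-0.01, 1.0, -0.0], [-0.0, -0.0, -1.0]]
wrist_force: [-0.2, -0.1, -0.3]
gripper_width: 0.272
gripper_force: 29.6
```

Request:
play_rows(commands="0 0 -0.02 0 0 0;0 0 0 0 0 0;0 0 0 0 0 0")

```text
time_s: 29.3
tcp_pos: [0.4554, -0.1328, 0.0581]
ee_rot: [[-1.0, -0.01, 0.0], [-0.01, 1.0, -0.0], [-0.0, -0.0, -1.0]]
wrist_force: [-1.3, 1.4, 5.3]
gripper_width: 0.272
gripper_force: 29.6
```

Request:
play_rows(commands="0 0 0.01 0 0 0;0 0 0 0 0 0;0 0 0 0 0 0;0 0 0 0 0 0;0 0 0 0 0 0", grip=50)

```text
time_s: 29.8
tcp_pos: [0.4551, -0.1329, 0.0576]
ee_rot: [[-1.0, -0.01, -0.0], [-0.01, 1.0, -0.0], [0.0, -0.0, -1.0]]
wrist_force: [-0.0, -0.2, -0.6]
gripper_width: 0.557
gripper_force: 0.0
```

Request:
play_rows(commands="0 0 0.3 0 0 0;0 0 0.6 0 0 0;0 0 0.9 0 0 0;0 0 0.9 0 0 0;0 0 0.9 0 0 0;0 0 0.9 0 0 0;0 -0.9 0 0 0 0;0 -0.9 0 0 0 0;0 -0.9 0 0 0 0;0 -0.9 0 0 0 0;0 0 0 0 0 0;0 0 0 0 0 0")

```text
time_s: 31.0
tcp_pos: [0.4549, -0.2412, 0.1929]
ee_rot: [[-1.0, -0.008, 0.0], [-0.008, 1.0, 0.0], [-0.0, 0.0, -1.0]]
wrist_force: [1.0, 0.1, -0.2]
gripper_width: 0.572
gripper_force: 0.0
```

Run:
```python
from h import *
s=r.sense();print(s["time_s"],s["tcp_pos"],s["gripper_width"])
im,d=cams.capture("side")
a=cv2.resize(im[100:330,170:330],None,fx=2.5,fy=2.5,interpolation=2)
im2,d2=cams.capture("scene");b=cv2.resize(im2[120:280,60:380],(400,200),interpolation=2)
c=np.zeros((575,800,3),np.uint8);c[:,:400]=a;c[:200,400:]=b;cv2.imwrite("pics/f.png",c)
for n,i,D in(("side",im,d),("scene",im2,d2)):
    P=cloud(n,D)
    print(n,"lidA",lidang(i,P,"A"))
    m=(P[...,2]>.078)&(P[...,2]<.095)&(abs(P[...,0]-.455)<.03)&(abs(P[...,1]+.133)<.03);q=P[m]
    print("marker top",len(q),q.mean(0),cv2.minAreaRect(q[:,:2].astype('float32')))
    bb=i.astype(int)
    for k in "BC":
        q=unitf(P,k);m=(abs(q[...,1])<.05)&(q[...,0]>-.04)&(q[...,0]<.06)&(q[...,2]>.055)&(q[...,2]<.13)&(np.ptp(bb,axis=-1)<30)&(bb.mean(-1)>140);e=q[m]
        print(k,len(e),np.polyfit(e[:,0],e[:,2],1).round(4))
```

```text
31.0 [ 0.45486806 -0.24116569  0.19294561] 0.5715110826520136
side lidA (794, np.float64(0.328), np.float64(0.025), np.float64(0.121))
marker top 0 [nan nan nan] ((0.0, 0.0), (0.0, 0.0), 0.0)
B 673 [0.0523 0.0729]
C 519 [0.0545 0.0729]
scene lidA (1089, np.float64(0.308), np.float64(0.017), np.float64(0.121))
marker top 37 [ 0.452448   -0.13250286  0.08535993] ((0.45157355070114136, -0.13241541385650635), (0.017374208196997643, 0.02278365008533001), 16.087230682373047)
B 910 [0.0523 0.0713]
C 804 [0.0559 0.0711]<stdin>:11: RuntimeWarning: Mean of empty slice.
  ret = um.true_divide(
```

View pics/f.png

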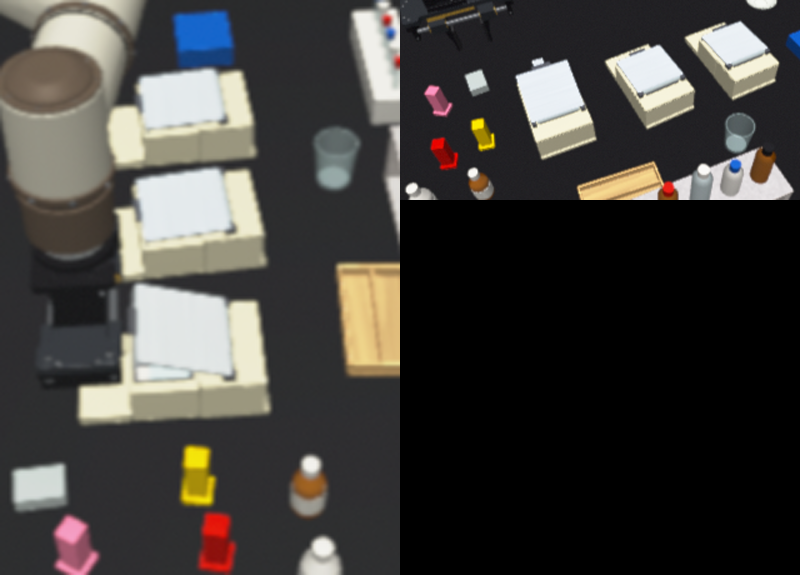

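The final views show B and C shut and level, A's lid resting at about 0.31 rad, and the marker upright on A's ledge (top at z ≈ 0.086). The gripper is clear of everything.

```bash
python3 -c "
from station import r
print(r.finish_job())"
```

```text
the job is handed in; nothing more can be done
None
```

The job is handed in: the two free lids (the middle dryer and the one farthest to the robot's left) are shut. The binding lid, on the dryer farthest to the robot's right, rests at about 0.3 rad with the silver marker upright on its front ledge.

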